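Clamp the candle mould in the fold-handle screw press

ROBOT

A 7-joint arm with a two-finger parallel gripper is mounted at the origin on the work surface. World frame = base frame: x ahead of the robot, y to its left, z up, the work surface at z = 0. Lengths are in m, angles in rad, forces in N, time in s.
With the tool pointing down it reaches from about 0.35 to 0.9 m from the base axis. Payload 8.1 kg.
Tool frame: the origin (TCP) lies midway between the tips of the shut fingers; the grasp point (between the pads) lies arm.grip_point_offset behind it (arm.grip_point_offset is the distance from the TCP to the grasp point, in m); y points along the fingers, z is the direction in which the jaws open and shut, and the axes are right-handed (so a half turn about y gives the same grasp; the last joint's range is limited). The gripper opens to 92 mm and grips with 3 to 60 N. Pads are 19 mm wide; open, the fingers measure 130 mm over their backs; the gripper's body (75 mm by 190 mm) begins 47 mm behind the grasp point.
Start: joints at [1.092, 0.434, 0.025, 1.573, -0.012, 1.134, -0.075], TCP at [0.229, -0.581, 0.227] pointing down, gripper open.
Joint ranges: [-2.62, 2.62], [-0.44, 2.09], [-1.27, 1.32], [0.08, 2.57], [-1.32, 4.46], [0.12, 2], [-2.74, 2.74]. Speed limits (rad/s): [2.22, 2.22, 3.01, 3.01, 3.14, 3.14, 3.14].

INTERFACE

Orientations are given as a rotation vector (axis times angle).
In Python, from cell import arm, get_image, camera_info gives the robot as it stands.
- The arm moves only by the tool carry_out, never from a script. Its argument "steps" is one flat list of numbers, 5 for each row, row after row: the opening, from 0 (shut) to 1 (fully open), then the shift along the world's x, y, z in units of 0.1 m (1.0 is 0.1 m), then the turn about the world's z in units of 45 degrees (1.0 is 45 degrees). In form: [hand, dx, dy, dz, spin, hand, dx, dy, dz, spin, ...]. A call has 1 to 12 rows; each row is the pose to reach, as a shift and turn from the pose commanded when the call began; what a row does not reach only later rows make up. A row lasts 1/10 s, in which the tool goes at most 50 mm and 8.59 degrees, less where a joint would pass 70% of its speed; a pose out of reach is approached as far as the arm can. A call with a number of a shift or a turn outside -1 to 1 is refused whole. A call with a gripper value outside its range is refused whole. The fingers move at their own pace and stop on an object; "grip_force" is the grip in N (left out, the last holds). Time passes only in rows, so rows that repeat a pose let the fingers close. It gives the time, the measured TCP pose, the force and the opening at its end, in the units of the state.
- arm.observe(): the state, without advancing time (a new reading comes with each control period).
- get_image(name): name is "scene" or "side" or "wrist"; returns (picture, depth): 384x512x3 uint8, red, green, blue; 384x512 float32, m along the optical axis (not along the pixel's ray), 0 where there is no reading.
- camera_info(name): a dict with "fovy" (degrees; the focal length in pixels is half the picture's height over the tangent of half this angle, whatever the lens; pixels are square), "cx", "cy" (the principal point, pixels), "dist_coeffs" ([k1, k2, p1, p2, k3] as OpenCV has them; the pictures are not rectified), "R" (3x3) and "t" (3): a world point X has camera coordinates R X + t; the wrist camera has in their place "tool_from_camera" (4x4, takes a point from camera to tool coordinates, whose origin is the TCP and whose axes are the tool frame's). Camera axes: x right, y down, z forward; pixel columns grow to the right and rows downward; lengths in m; the calibration is good to about 2 mm. A picture is of the moment at which its call begins: read the wrist's pose just before it. camera_info takes no time and is no camera call.
- arm.sign_off(): hands the job in, once; it reports no verdict.
The state is a dict: "clock": time; "joints": joint angles; "dq": joint speeds; "joint_efforts": joint torques, N m; "position": TCP position; "ee_rot": TCP orientation; "force": force on the tool from outside, world axes, zero at the start; "ft_torque": the same for the moment, N m; "width": opening from 0.0 (shut) to 1.0 (fully open).
Only numpy, scipy, OpenCV 4.12 (cv2) and the standard library are available. Lean on these libraries where they do the work, as an engineer would, in place of code of your own. Each camera call takes 0.05 s, during which the arm holds its last target. There are 200 camera calls.

TASK

Swing the handwheel's folded handle up until it stands upright, crank the wheel clockwise (seen from above) until the platen is down snug on the candle mould - firmly tight, but not forced - and then fold the handle back down flat across the wheel, leaving the mould clamped. Leave the mould where it stands on the bed and do not disturb the jars and the candle beside the press.

Things in the scene. Friction and masses are not known exactly. Their poses are not given: they have to be found in the camera images.
- press_foot (a point): Bench screw press bolted to the table: grey foot plate 200 x 250 x 18 mm, bed 24 mm above the table, two columns 176 mm apart along the press's y, crosshead 226 mm long (y) and 50 mm deep, its top 194 mm above the table (column nuts to 203 mm), vertical screw through its middle. This point: centre of the foot plate's underside, on the screw's axis, z up.
- platen: Grey pressing plate 100 x 128 mm under the screw, on a stiff rubber cushion; slides down the columns, does not turn. Origin: centre of its underside. Starts 16 to 32 mm above the mould, sinks 24 mm per clockwise turn. Lowering it freely takes about 2 N at the upright handle; bearing on the mould the resistance climbs within a twentieth of a turn: snug is 3.5 to 6 N, above 8 N it is forced.
- mould: Two-part aluminium candle mould, 84 x 66 mm, about 0.85 kg, standing loose on the bed under the platen. The two halves, 26 mm high each, stand 1 to 7 mm apart on stop collars on the guide pins (set for the candle in hand, not known exactly; the collars do not give), so it is 53 to 59 mm high in all. Origin: centre of the lower half's underside.
- hub (a point): Centre of the dark steel three-spoke handwheel on top of the screw, in the middle plane of its rim (144 mm across the rim's middle line, rim 15 mm thick; hub 38 mm across, its top 13 mm above this point). Turns with the wheel, z up; sinks 24 mm per clockwise turn; starts about 0.24 m above the table. Friction in the screw (0.25 N m) holds the wheel where it is left, also when snug.
- fold_pin (a point): Middle of the horizontal pin about which the handle folds, in a clevis (28 mm wide, 18 mm long) on the rim, 66 mm from the wheel's axis and 24 mm above the wheel's middle plane. Turns and sinks with the wheel.
- handle_end (a point): Free end of the handle, on its centre line, 72 mm from the fold pin. The handle is a straight black sleeve, 19 mm in diameter, from 18 to 72 mm from the pin, that revolves freely on its spindle. Folded, it lies level from the pin to just past the wheel's axis, above a spoke (14 mm wide, 10 mm clear gap below the sleeve); upright it stands on the rim, parallel to the wheel's axis, pointing up.
- handle (a joint): Fold angle of the handle about its pin (rad): 0 folded flat towards the hub, 1.571 upright against its stop. Stiff pin: it stays where it is left; about 0.08 N m (1.5 N at 55 mm) moves it.
- jar_tall: Full honey jar with a brass-coloured lid, 68 mm in diameter, 108 mm high, 0.6 kg, on the table at the +y side of the press. Origin: centre of its underside. To be left alone.
- jar_small: Small dark honey jar with a brass-coloured lid, 58 mm in diameter, 78 mm high, 0.35 kg, at the -y side of the press. Origin: centre of its underside. To be left alone.
- candle: Yellow beeswax pillar candle, 60 mm in diameter, 74 mm high, 0.19 kg, at the -y side of the press. Origin: centre of its underside. To be left alone.
Mind the look-alikes: they are no part of the job. Of the things that look like the mould, the middle-sized one is meant.

How it is judged:
By the outcome, as a careful person would: the job done as asked, in the order asked, and still so for the second after the job is handed in, with the robot touching nothing.
It also fails if it takes over 72 s, if anything falls off the work surface, if the arm or the gripper's body presses on something with over 40 N, if the wrist force passes 120 N, or if a joint passes its speed limit or range.

## Working session

There is one attempt and no reset: what is moved stays moved. The work goes in short steps, Python scripts to look and compute and a tool call to move; the robot and the scene stay as the last step left them, time stands still between calls to the robot, and variables do not carry over. Pictures are saved under pics/ and viewed, about 8 in all and at most 12, crops included, and the job is handed in when it is done.

Besides the shell and the picture viewer there is one more tool, called after "Request:" in YAML: its name, and indented under it one key for each argument. carry_out: Moves the arm, as the interface text tells. Shifts and turns lie within -1 to 1; 1 stands for 0.1 m of shift or 45 degrees of turn. Its arguments: {"type":"object","properties":{"steps":{"type":"array","items":{"type":"number"}},"grip_force":{"type":"number"}},"required":["steps"]}

```bash
ls; mkdir -p pics; cat > h.py <<'E'
import numpy as np, cv2
from cell import arm, get_image, camera_info
from scipy.spatial.transform import Rotation as Ro
def K(n):
    c=camera_info(n); f=192/np.tan(np.radians(c['fovy'])/2)
    return np.array([[f,0,c['cx']],[0,f,c['cy']],[0,0,1]]),np.array(c['dist_coeffs'],float),c
def Tw(n,s=None):
    k,d,c=K(n)
    if n=='wrist':
        s=s or arm.observe(); A=np.array(c['tool_from_camera']); R=Ro.from_rotvec(s['ee_rot']).as_matrix()
        return R@A[:3,:3], R@A[:3,3]+np.array(s['position'])
    R=np.array(c['R']);return R.T,-R.T@np.array(c['t'])
def rays(n,uv,s=None):
    k,d,_=K(n); p=cv2.undistortPoints(np.array(uv,float).reshape(-1,1,2),k,d).reshape(-1,2)
    R,o=Tw(n,s); return np.c_[p,np.ones(len(p))]@R.T,o
def plane(n,uv,z,s=None):
    r,o=rays(n,uv,s); return o+r*((z-o[2])/r[:,2])[:,None]
def cloud(n,D,s=None):
    v,u=np.nonzero(D>0); r,o=rays(n,np.c_[u,v],s); return o+r*D[v,u][:,None],u,v
def proj(n,X,s=None):
    R,o=Tw(n,s);k,d,_=K(n);R=R.T
    return cv2.projectPoints(np.array(X,float).reshape(-1,1,3),cv2.Rodrigues(R)[0],-R@o,k,d)[0].reshape(-1,2)
E
python3 - <<'E'
from h import *
print(arm.observe(), arm.grip_point_offset)
for n in ['scene','side']:
    im,D=get_image(n); np.savez(f'{n}0.npz',im=im,D=D); cv2.imwrite(f'pics/{n}0.png',im[:,:,::-1]); print(n,Tw(n)[1],Tw(n)[0][:,2])
E
```

```text
pics
{'clock': 0.0, 'joints': array([ 1.092386  ,  0.43523414,  0.02495089,  1.57410781, -0.01159571,
        1.13400734, -0.0750801 ]), 'dq': array([ 2.97390742e-04, -3.11014266e-04,  9.31079695e-05,  1.40053397e-03,
       -3.09427246e-04,  1.65502618e-03,  9.14598258e-04]), 'joint_efforts': array([-1.18067906e-04, -6.67853308e+01,  9.85243320e-01, -3.14461040e+01,
       -6.04958902e-02,  4.27199935e-02,  1.69178770e-04]), 'position': array([ 0.22915579, -0.58091196,  0.22593365]), 'ee_rot': array([-0.3837869 ,  2.01773654, -2.01455325]), 'force': array([-0.23514846, -0.05290455,  0.11671189]), 'ft_torque': array([ 0.05807508, -0.01040192,  0.05012033]), 'width': 0.996719188114418} 0.0188
scene [ 1.17235197 -0.43747677  0.85680748] [-0.6104815   0.44898797 -0.65247387]
side [ 0.23499941 -0.5033891   0.95590113] [ 0.29939387  0.56738657 -0.76709569]
```

View pics/scene0.png

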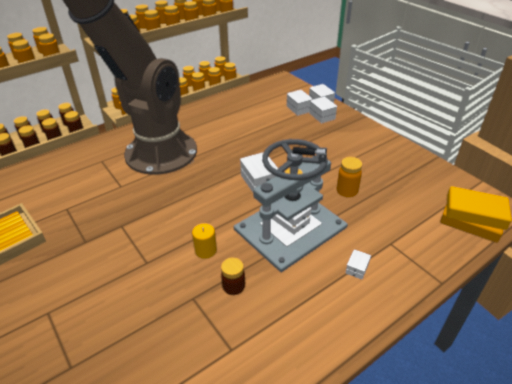

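View pics/side0.png

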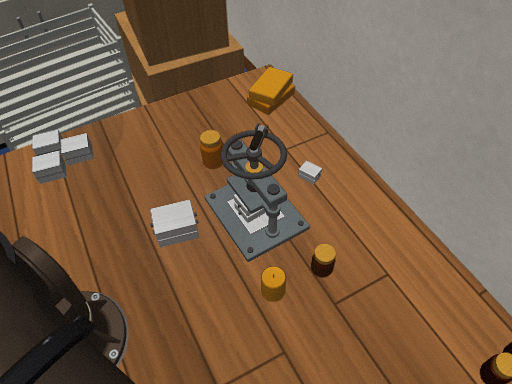

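Both views show the press (scene ~(293,205), side ~(256,195)), its wheel (scene (296,160), side (254,155)) and the folded handle. Mould-like things: a large one in side at (174,222), a small one at (310,172), and one under the platen at (250,212). The one under the platen is middle-sized and stands on the bed, so it is the one meant. I'll measure the wheel next and confirm in an enlarged crop.

```bash
python3 - <<'E'
from h import *
for n,(a,b,c,d) in {'scene':(225,125,375,275),'side':(190,110,320,260)}.items():
    z=np.load(n+'0.npz'); im,D=z['im'],z['D']; P,u,v=cloud(n,D)
    m=(u>a)&(u<c)&(v>b)&(v<d)&(P[:,2]>.205)&(P[:,2]<.36)
    Q=P[m]; print(n,m.sum(), np.histogram(Q[:,2],bins=np.arange(.2,.33,.01)))
    print(Q.min(0),Q.max(0),Q.mean(0))
    q=Q[(Q[:,2]>.225)&(Q[:,2]<.25)]; 
    x=np.c_[2*q[:,:2],np.ones(len(q))]
    for _ in range(8):
        s=np.linalg.lstsq(x,(q[:,:2]**2).sum(1),rcond=None)[0]; r=np.sqrt(s[2]+s[0]**2+s[1]**2)
        k=abs(np.hypot(*(q[:,:2]-s[:2]).T)-r)<.012; q=q[k];x=x[k]
    print('circle',s[:2],r,len(q),q[:,2].mean())
    h=Q[Q[:,2]>.258]; print('high',len(h),h.mean(0),np.linalg.svd(h-h.mean(0))[2][0] if len(h)>3 else 0,h.min(0),h.max(0))
    # foot edges
    f=P[(u>a)&(u<c)&(v>b)&(v<d)&(abs(P[:,2]-.018)<.004)]
    print('foot',cv2.minAreaRect(f[:,:2].astype(np.float32)),len(f))
zs=[cv2.resize(np.load(n+'0.npz')['im'][b:d,a:c],(400,500 if n=='scene' else 500),interpolation=cv2.INTER_CUBIC) for n,(a,b,c,d) in {'scene':(235,130,355,280),'side':(200,120,320,270)}.items()]
cv2.imwrite('pics/c1.png',np.hstack(zs)[:,:,::-1])
E
```

```text
scene 1610 (array([ 14,  22,  18,  79, 935, 256, 115, 171,   0,   0,   0,   0]), array([0.2 , 0.21, 0.22, 0.23, 0.24, 0.25, 0.26, 0.27, 0.28, 0.29, 0.3 ,
       0.31, 0.32]))
[0.47078711 0.02296546 0.20517152] [0.62920357 0.201271   0.27793193] [0.55910312 0.11908491 0.25002478]
circle [0.55221745 0.11783582] 0.07052585117507093 611 0.24601485979657106
high 297 [0.57826931 0.1450183  0.2701296 ] [ 0.69315156  0.71987494 -0.03634525] [0.54211332 0.11140056 0.25867606] [0.61170839 0.18456181 0.27793193]
foot ((0.5383731126785278, 0.1547573208808899), (0.36186766624450684, 0.38133543729782104), 48.617462158203125) 2463
side 1679 (array([  24,   21,    5,   51, 1017,  323,   67,  171,    0,    0,    0,
          0]), array([0.2 , 0.21, 0.22, 0.23, 0.24, 0.25, 0.26, 0.27, 0.28, 0.29, 0.3 ,
       0.31, 0.32]))
[0.46893651 0.02862012 0.20504358] [0.62667457 0.21761275 0.27907831] [0.54598465 0.11894533 0.2497161 ]
circle [0.54645623 0.11931712] 0.0699382677131229 640 0.2466651735251874
high 241 [0.57252661 0.14588705 0.27144176] [-0.71350404 -0.70053796  0.01259128] [0.54027939 0.1151025  0.25911134] [0.60870055 0.18471493 0.27907831]
foot ((0.623142659664154, 0.2386801689863205), (0.5865020751953125, 0.3583817481994629), 60.54901885986328) 2624
```

View pics/c1.png

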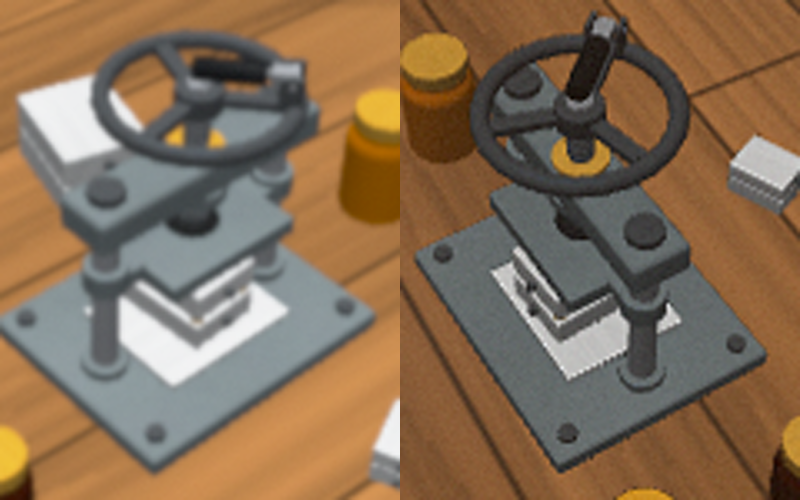

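The crop confirms it: the mould stands on the white sheet under the platen. The handle is folded over the spoke, with its clevis at azimuth about 45°. Next I plan the approach.

```bash
python3 - <<'E'
from h import *
s=arm.observe(); print(Ro.from_rotvec(s['ee_rot']).as_matrix().round(3)); M=Ro.from_rotvec(s['ee_rot']).as_matrix(); print(np.degrees(np.arctan2(M[1,2],M[0,2])))
a=np.radians(45); d=np.array([np.cos(a),np.sin(a)]); pin=np.array([.549,.1185])+.066*d
print('pin',pin,'grasp',pin-.038*d, (pin-.038*d-s['position'][:2])/.1)
E
```

```text
[[-0.93  -0.001  0.367]
 [-0.367  0.001 -0.93 ]
 [ 0.    -1.    -0.001]]
-68.4750901229324
pin [0.59566905 0.16516905] grasp [0.56879899 0.13829899] [3.39641065 7.19253973]
```

Request:
carry_out:
  steps: [1,0,0.1,0.5,0,1,0.1,0.3,0.9,0,1,0.4,0.9,1,0]

```text
clock: 0.4
position: [0.2601, -0.5108, 0.3283]
ee_rot: [-0.377, 2.012, -2.027]
force: [1.3, -0.5, 0.1]
width: 1.0
```

Request:
carry_out:
  steps: [1,0.2,0.45,0.3,0.17,1,0.4,0.9,0.6,0.35,1,0.4,0.9,0.6,0.52]

```text
clock: 0.7
position: [0.3045, -0.4134, 0.3871]
ee_rot: [-0.734, 1.75, -1.755]
force: [0.5, -0.3, -0.3]
width: 1.001
```

Request:
carry_out:
  steps: [1,0.2,0.45,0,0,1,0.4,0.9,0,0]

```text
clock: 0.9
position: [0.3415, -0.3262, 0.3841]
ee_rot: [-0.727, 1.762, -1.762]
force: [1.5, 0.1, 1.0]
width: 1.003
```

Request:
carry_out:
  steps: [1,0.2,0.45,0,0,1,0.4,0.9,0,0,1,0.4,0.9,0,0]

```text
clock: 1.2
position: [0.3841, -0.2305, 0.3844]
ee_rot: [-0.734, 1.755, -1.752]
force: [0.1, 0.3, 0.5]
width: 1.001
```

Request:
carry_out:
  steps: [1,0.2,0.45,0,0,1,0.4,0.9,0,0,1,0.4,0.9,0,0]

```text
clock: 1.5
position: [0.4234, -0.1409, 0.3842]
ee_rot: [-0.733, 1.756, -1.752]
force: [-0.0, -0.2, 0.2]
width: 0.998
```

Request:
carry_out:
  steps: [1,0.2,0.45,0,0,1,0.4,0.9,0,0,1,0.4,0.9,0,0]

```text
clock: 1.8
position: [0.4629, -0.0508, 0.384]
ee_rot: [-0.733, 1.757, -1.752]
force: [0.3, 0.8, 0.2]
width: 1.001
```

Request:
carry_out:
  steps: [1,0.2,0.45,0,0,1,0.4,0.9,0,0,1,0.4,0.9,0,0,1,0.4,0.9,0,0]

```text
clock: 2.2
position: [0.5015, 0.0332, 0.3835]
ee_rot: [-0.731, 1.76, -1.759]
force: [-1.0, -1.1, -0.1]
width: 0.995
```

Request:
carry_out:
  steps: [1,0.3,0.45,0,0,1,0.65,0.95,0,0,1,0.65,0.95,0,0,1,0.65,0.95,0,0]

```text
clock: 2.6
position: [0.567, 0.1282, 0.3831]
ee_rot: [-0.731, 1.761, -1.76]
force: [0.7, 0.1, 0.0]
width: 0.999
```

```bash
python3 - <<'E'
from h import *
s=arm.observe(); im,D=get_image('wrist'); cv2.imwrite('pics/w1.png',im[:,:,::-1])
print(s['position'],s['joints'].round(2))
P,u,v=cloud('wrist',D,s); print('cam',Tw('wrist',s)[1])
m=(P[:,2]>.2)&(P[:,2]<.34); Q=P[m]; print(m.sum(),Q.min(0),Q.max(0),np.histogram(Q[:,2],bins=np.arange(.2,.31,.01))[0])
h=Q[(Q[:,2]>.266)&(Q[:,2]<.29)]
if len(h)>10:
  print('high',len(h),h.mean(0),h.max(0)); dirn=np.linalg.svd(h-h.mean(0),full_matrices=False)[2][0]; print(dirn, np.degrees(np.arctan2(dirn[1],dirn[0])))
  t=(h-h.mean(0))@dirn; w=(h-h.mean(0))[:,:2]@[-dirn[1],dirn[0]]; print(np.percentile(t,[1,50,99]),np.percentile(w,[1,5,50,95,99]))
  g=im[v,u][m][(Q[:,2]>.266)&(Q[:,2]<.29)].mean(1); blk=g<45; print('black',blk.sum(),h[blk].mean(0),np.percentile(t[blk],[1,99]),np.percentile(w[blk],[1,50,99]),np.percentile(h[blk][:,2],98))
E
```

```text
[0.56697991 0.12819278 0.3830925 ] [ 0.09  0.34 -0.57  1.38  0.18  1.48 -1.26]
cam [0.61458201 0.17518977 0.54068465]
6901 [0.47074906 0.02122795 0.20018796] [0.62762395 0.22448061 0.27760731] [ 381    0    0   36 4213  803  142 1326    0    0]
high 1447 [0.57553281 0.14853938 0.27287511] [0.61106246 0.18408172 0.27760731]
[-0.70032331 -0.7131196   0.03174436] -134.4812994530507
[-0.03617627 -0.00060518  0.04193258] [-1.30756611e-02 -1.00042462e-02  7.24573384e-05  9.59556923e-03
  1.25688772e-02]<stdin>:10: RuntimeWarning: Mean of empty slice.
  ret = um.true_divide(
Traceback (most recent call last):
IndexError: index -1 is out of bounds for axis 0 with size 0
```

View pics/w1.png

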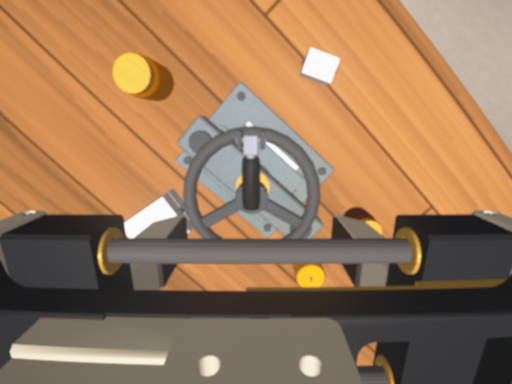

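The wrist view shows the wheel centred at ~(252,188), the clevis at (251,140) and the sleeve running down to (251,208) between the fingers. The sleeve axis is at z≈0.268, at azimuth 45.5°.

Request:
carry_out:
  steps: [0.5,0.02,0.12,-0.3,0,0.5,0.02,0.12,-0.7,0,0.5,0.02,0.12,-0.8,0,0.5,0.02,0.12,-0.8,0,0.5,0.02,0.12,-0.8,0]
  grip_force: 10

```text
clock: 3.15
position: [0.5691, 0.1387, 0.306]
ee_rot: [-0.725, 1.761, -1.762]
force: [-0.6, -0.1, 0.3]
width: 0.616
```

```bash
python3 - <<'E'
from h import *
s=arm.observe(); im,D=get_image('wrist')
print(s['position'],s['force'],arm.observe()['position'])
P,u,v=cloud('wrist',D,s)
q=P[(P[:,2]>.235)&(P[:,2]<.258)]
q=q[abs(np.hypot(q[:,0]-.549,q[:,1]-.12)-.072)<.02]
for _ in range(6):
    x=np.c_[2*q[:,:2],np.ones(len(q))]
    c=np.linalg.lstsq(x,(q[:,:2]**2).sum(1),rcond=None)[0]; r=np.sqrt(c[2]+c[0]**2+c[1]**2)
    q=q[abs(np.hypot(*(q[:,:2]-c[:2]).T)-r)<.009]
print(c[:2],r,len(q),np.percentile(q[:,2],[50,95]))
h=P[(P[:,2]>.268)&(P[:,2]<.285)&(np.hypot(P[:,0]-.57,P[:,1]-.14)<.06)]
print(len(h),h.mean(0),np.percentile(h[:,2],95)); w=(h[:,:2]-[.549,.12])@[-.713,.70]; print(np.percentile(w,[2,50,98]), np.percentile((h[:,:2]-[.549,.12])@[.70,.713],[1,99]))
E
```

```text
[0.56908504 0.13870585 0.30595123] [-0.61201965 -0.0925752   0.32884417] [0.56932116 0.13927224 0.30628873]
[0.55226376 0.12560869] 0.0691073422752251 4624 [0.24862905 0.25043604]
2278 [0.57950631 0.15281895 0.27295059] 0.27596832458165793
[-0.0112624   0.00116982  0.01369826] [0.00795693 0.07576101]
```

Request:
carry_out:
  steps: [0.5,-0.01,0.02,-0.3,0,0.5,-0.01,0.02,-0.53,0,0.5,-0.01,0.02,-0.53,0,0,-0.01,0.02,-0.53,0,0,-0.01,0.02,-0.53,0,0,-0.01,0.02,-0.53,0,0,-0.01,0.02,-0.53,0,0,-0.01,0.02,-0.53,0,0,-0.01,0.02,-0.53,0,0,-0.01,0.02,-0.53,0]
  grip_force: 8

```text
clock: 4.2
position: [0.568, 0.142, 0.2518]
ee_rot: [-0.726, 1.76, -1.761]
force: [0.9, -0.6, 6.3]
width: 0.204
```

Request:
carry_out:
  steps: [0,0.002,0.002,0.05,0,0,0.009,0.009,0.1,0,0,0.02,0.02,0.145,0,0,0.036,0.036,0.19,0,0,0.055,0.056,0.23,0,0,0.078,0.079,0.269,0,0,0.078,0.079,0.269,0]

```text
clock: 4.9
position: [0.5755, 0.1495, 0.2786]
ee_rot: [-0.728, 1.76, -1.762]
force: [-2.2, -4.5, 3.0]
width: 0.202
```

Request:
carry_out:
  steps: [0,0.027,0.028,0.045,0,0,0.055,0.056,0.08,0,0,0.085,0.087,0.1,0,0,0.12,0.122,0.12,0,0,0.155,0.158,0.13,0,0,0.188,0.192,0.135,0,0,0.188,0.192,0.135,0]

```text
clock: 5.6
position: [0.5953, 0.1694, 0.2928]
ee_rot: [-0.725, 1.76, -1.761]
force: [0.8, -4.8, 3.7]
width: 0.201
```

```bash
python3 - <<'E'
from h import *
s=arm.observe(); print(s['position'],s['force'],s['ft_torque'])
a=[]
for n,(x,y) in {'scene':(290,160),'side':(250,150)}.items():
    im,D=get_image(n); a.append(cv2.resize(im[y-60:y+60,x-60:x+60],(400,400),interpolation=cv2.INTER_CUBIC))
cv2.imwrite('pics/c2.png',np.hstack(a)[:,:,::-1])
E
```

```text
[0.59533641 0.16941875 0.29278081] [ 0.83314419 -4.78529646  3.71294657] [-1.00708483 -0.13372954 -0.07188061]
```

View pics/c2.png

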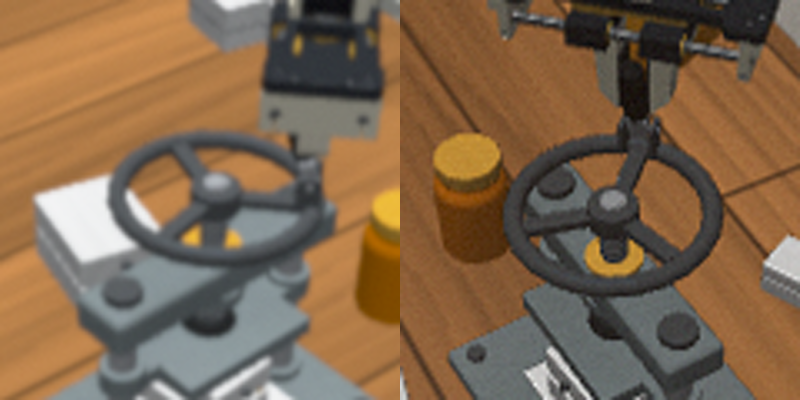

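The handle stands about upright between the fingers (scene crop (305,170), side crop (637,110)). I'll push outward slightly to seat it on its stop.

Request:
carry_out:
  steps: [0,0.015,0.01,0,0,0,0.03,0.02,0,0,0,0.03,0.02,0,0]

```text
clock: 6.0
position: [0.5973, 0.1713, 0.2926]
ee_rot: [-0.727, 1.76, -1.761]
force: [-1.2, -4.1, 6.9]
width: 0.202
```

Request:
carry_out:
  steps: [0,0.015,0.015,-0.02,0,0,0.03,0.03,-0.03,0,0,0.03,0.03,-0.03,0]

```text
clock: 6.3
position: [0.601, 0.1751, 0.2897]
ee_rot: [-0.725, 1.76, -1.759]
force: [1.4, -1.7, 4.8]
width: 0.179
```

Request:
carry_out:
  steps: [0.4,0,0,0,0,0.4,0,0,0,0,0.4,-0.034,-0.034,0,0,0.4,-0.034,-0.034,0,0,0,-0.034,-0.034,0,0,0,-0.034,-0.034,0,0,0,-0.034,-0.034,0,0,0,-0.034,-0.034,0,0]
  grip_force: 14

```text
clock: 7.1
position: [0.5967, 0.1705, 0.2885]
ee_rot: [-0.728, 1.761, -1.761]
force: [0.3, -0.7, -0.2]
width: 0.204
```

```bash
cat > arc.py <<'E'
import sys
from h import *
# usage: cx cy start_total_deg step_deg n radius -> rows of shift relative to now (units .1m)
def arc(c,s0,steps,sink=24/360,p0=None,az0=None):
    for d in steps:
        t=np.radians(az0-d); x=c+.066*np.array([np.cos(t),np.sin(t)])
        print(d,((x-p0[:2])/.1).round(3),round(-d*sink/100,3))
E
python3 - <<'E'
from h import *
s=arm.observe(); p=s['position']; print(p,s['force'],s['width'],s['ft_torque'])
c=np.array([.551,.1245]); r=p[:2]-c; R=np.hypot(*r); az=np.degrees(np.arctan2(r[1],r[0])); print(R,az)
for d in range(8,97,8):
    t=np.radians(az-d); print(d,((c+R*np.array([np.cos(t),np.sin(t)])-p[:2])/.1).round(3),round(-d*24/360/100,3))
E
```

```text
[0.59673786 0.17050078 0.28849954] [ 0.31067499 -0.67524806 -0.20495853] 0.203956243918567 [-0.09208745 -0.08582594  0.01671871]
0.06486928184484146 45.1642027925687
8 [ 0.06  -0.068] -0.005
16 [ 0.109 -0.144] -0.011
24 [ 0.148 -0.226] -0.016
32 [ 0.174 -0.312] -0.021
40 [ 0.189 -0.402] -0.027
48 [ 0.191 -0.492] -0.032
56 [ 0.18  -0.582] -0.037
64 [ 0.157 -0.669] -0.043
72 [ 0.121 -0.753] -0.048
80 [ 0.075 -0.831] -0.053
88 [ 0.018 -0.901] -0.059
96 [-0.048 -0.963] -0.064
```

Request:
carry_out:
  steps: [0,0.03,-0.035,-0.003,0,0,0.06,-0.068,-0.005,0,0,0.086,-0.105,-0.008,0,0,0.109,-0.144,-0.011,0,0,0.13,-0.184,-0.013,0,0,0.148,-0.226,-0.016,0,0,0.162,-0.269,-0.018,0,0,0.174,-0.312,-0.021,0,0,0.183,-0.357,-0.024,0,0,0.189,-0.402,-0.027,0]

```text
clock: 8.1
position: [0.6165, 0.1298, 0.2861]
ee_rot: [-0.726, 1.76, -1.761]
force: [4.4, 3.7, -0.7]
width: 0.214
```

```bash
cat > st.py <<'E'
from h import *
import sys
cx,cy=map(float,sys.argv[1:3]); hi=int(sys.argv[3]); st=int(sys.argv[4])
s=arm.observe(); p=s['position']; c=np.array([cx,cy]); r=p[:2]-c; R=np.hypot(*r); az=np.degrees(np.arctan2(r[1],r[0]))
u=r/R; cw=np.array([u[1],-u[0]]); F=s['force']
print('t',s['clock'],'p',p.round(4),'R',R.round(4),'az',az.round(1),'Frad',(F[:2]@u).round(2),'Fcw(resist<0)',(F[:2]@cw).round(2),'Fz',F[2].round(2),'w',s['width'],'q',s['joints'].round(2))
o=[]
for d in range(st,hi+1,st):
    t=np.radians(az-d); x=((c+R*np.array([np.cos(t),np.sin(t)])-p[:2])/.1).round(3); o.append(f"0, {x[0]}, {x[1]}, {round(-d*24/360/100,3)}, 0,")
print('\n'.join(o))
E
python3 st.py .551 .1245 72 8
```

```text
t 8.1 p [0.6165 0.1298 0.2861] R 0.0657 az 4.6 Frad 4.64 Fcw(resist<0) -3.37 Fz -0.73 w 0.21395937000399845 q [ 0.07  0.46 -0.55  1.44  0.24  1.31 -1.29]
0, 0.001, -0.092, -0.005, 0,
0, -0.011, -0.183, -0.011, 0,
0, -0.035, -0.271, -0.016, 0,
0, -0.072, -0.355, -0.021, 0,
0, -0.119, -0.434, -0.027, 0,
0, -0.178, -0.504, -0.032, 0,
0, -0.245, -0.567, -0.037, 0,
0, -0.321, -0.619, -0.043, 0,
0, -0.403, -0.66, -0.048, 0,
```

Request:
carry_out:
  steps: [0,0.02,0,0,0,0,0.04,0,0,0,0,0.04,0,0,0]

```text
clock: 8.4
position: [0.6203, 0.1294, 0.2861]
ee_rot: [-0.727, 1.76, -1.763]
force: [3.6, -1.9, 1.8]
width: 0.2
```

```bash
python3 st.py .552 .1245 72 8
```

```text
t 8.4 p [0.6203 0.1294 0.2861] R 0.0685 az 4.1 Frad 3.5 Fcw(resist<0) 2.13 Fz 1.85 w 0.19999564775934292 q [ 0.06  0.47 -0.55  1.43  0.25  1.31 -1.28]
0, 0.0, -0.096, -0.005, 0,
0, -0.013, -0.19, -0.011, 0,
0, -0.039, -0.282, -0.016, 0,
0, -0.078, -0.369, -0.021, 0,
0, -0.128, -0.45, -0.027, 0,
0, -0.19, -0.524, -0.032, 0,
0, -0.26, -0.588, -0.037, 0,
0, -0.34, -0.641, -0.043, 0,
0, -0.425, -0.683, -0.048, 0,
```

```bash
cat > look.py <<'E'
from h import *
import sys
a=[]
for n in ['scene','side']:
    s=arm.observe(); im,D=get_image(n); x,y=proj(n,[s['position']])[0].round().astype(int)
    a.append(cv2.resize(im[y-45:y+45,x-45:x+45],(400,400),interpolation=cv2.INTER_CUBIC))
cv2.imwrite(sys.argv[1],np.hstack(a)[:,:,::-1])
s=arm.observe();print(s['clock'],s['position'],s['force'],s['ft_torque'])
E
python3 look.py pics/c3.png
```

```text
8.5 [0.62025682 0.12943344 0.28605812] [ 4.40319664 -2.4045698   2.03748858] [-0.82910278 -1.14876925  0.05388989]
```

View pics/c3.png

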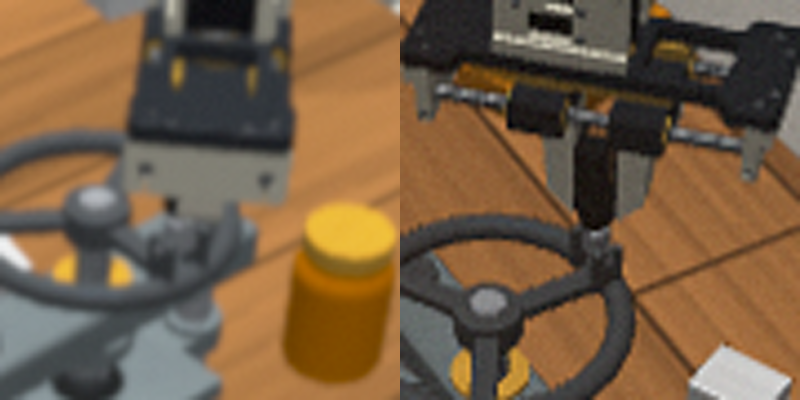

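Handle upright, wheel turned about 40°. I'll open a little, spin the jaws radial to locate the sleeve precisely, then crank with a loose cage and tangential jaws for clean force readings.

Request:
carry_out:
  steps: [0.32,-0.01,0,0,0,0.32,-0.01,0,0,0.19,0.32,-0.01,0,0,0.38,0.32,-0.01,0,0,0.57,0.32,-0.01,0,0,0.76,0.32,-0.01,0,0,0.95,0.32,-0.01,0,0,1,0.32,-0.01,0,0,1,0,-0.01,0,0,1,0,-0.01,0,0,1,0,-0.01,0,0,1,0,-0.01,0,0,1]
  grip_force: 3

```text
clock: 9.7
position: [0.6171, 0.1307, 0.2856]
ee_rot: [-1.211, 1.212, -1.209]
force: [-6.0, -0.1, 2.5]
width: 0.244
```

```bash
python3 st.py .552 .1245 0 8; python3 -c "
from h import *
s=arm.observe();M=Ro.from_rotvec(s['ee_rot']).as_matrix();print(np.degrees(np.arctan2(M[1,2],M[0,2])),s['force'],s['ft_torque'])"
```

```text
t 9.7 p [0.6171 0.1307 0.2856] R 0.0654 az 5.5 Frad -6.0 Fcw(resist<0) -0.48 Fz 2.54 w 0.24425032075284536 q [ 0.16  0.51 -0.72  1.42  0.33  1.34 -0.57]

-0.08271365293958519 [-6.01856721 -0.09248699  2.53616793] [ 0.03591648  1.23864663 -0.05097685]
```

Request:
carry_out:
  steps: [0,0.02,0,0,0,0,0.02,0,0,0,0,0.02,0,0,0,0,0.02,0,0,0]

```text
clock: 10.1
position: [0.6191, 0.1307, 0.2856]
ee_rot: [-1.211, 1.212, -1.209]
force: [-6.0, -0.4, 2.3]
width: 0.285
```

```bash
python3 st.py .552 .1245 0 8; python3 look.py pics/c4.png
```

```text
t 10.1 p [0.6191 0.1307 0.2856] R 0.0674 az 5.3 Frad -5.96 Fcw(resist<0) -0.18 Fz 2.3 w 0.2851672531483275 q [ 0.16  0.51 -0.72  1.42  0.34  1.34 -0.57]

10.2 [0.61911782 0.13069178 0.28557914] [-6.66465856  0.16501934  2.20462842] [ 0.046204    1.22943386 -0.09503499]
```

View pics/c4.png

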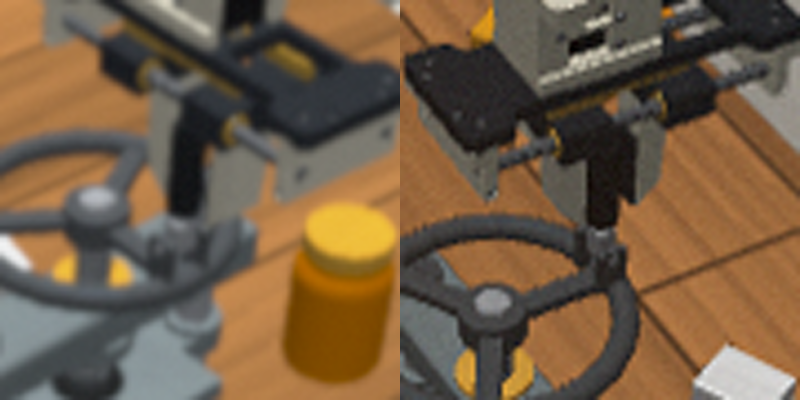

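Request:
carry_out:
  steps: [0.32,-0.035,0,0,0,0.32,-0.035,0,0,0.19,0.32,-0.035,0,0,0.38,0.32,-0.035,0,0,0.57,0.32,-0.035,0,0,0.76,0.32,-0.035,0,0,0.95,0.32,-0.035,0,0,1,0.32,-0.035,0,0,1]

```text
clock: 11.0
position: [0.6165, 0.129, 0.2858]
ee_rot: [-1.484, 0.616, -0.615]
force: [-4.0, -3.5, 2.8]
width: 0.323
```

Request:
carry_out:
  steps: [0.32,0,0,0,0.19,0.32,0,0,0,0.38,0.32,0,0,0,0.57,0.32,0,0,0,0.76,0.32,0,0,0,0.95,0.32,0,0,0,1,0,0,0,0,1,0,0,0,0,1,0,0,0,0,1,0,0,0,0,1]

```text
clock: 12.0
position: [0.6177, 0.1279, 0.2857]
ee_rot: [-1.574, 0.003, -0.004]
force: [-0.2, -6.1, 3.5]
width: 0.313
```

```bash
python3 st.py .550 .123 0 8; python3 -c "
from h import *
s=arm.observe();M=Ro.from_rotvec(s['ee_rot']).as_matrix();print(np.degrees(np.arctan2(M[1,2],M[0,2])),s['force'],s['ft_torque'])"
```

```text
t 12.0 p [0.6177 0.1279 0.2857] R 0.0679 az 4.2 Frad -0.69 Fcw(resist<0) 6.02 Fz 3.45 w 0.31260929430066514 q [ 0.34  0.62 -1.08  1.41  0.55  1.43  0.83]

89.73877338790508 [-0.24631691 -6.05225151  3.45263838] [-1.19522433 -0.15742037  0.00826811]
```

Request:
carry_out:
  steps: [0,-0.015,-0.03,0,0,0,-0.015,-0.05,0,0,0,-0.015,-0.05,0,0,0,-0.015,-0.05,0,0]

```text
clock: 12.4
position: [0.6161, 0.1233, 0.2857]
ee_rot: [-1.574, 0.003, -0.004]
force: [-0.6, -5.4, 1.8]
width: 0.213
```

```bash
python3 st.py .5495 .123 0 8
```

```text
t 12.4 p [0.6161 0.1233 0.2857] R 0.0666 az 0.2 Frad -0.65 Fcw(resist<0) 5.4 Fz 1.8 w 0.2128495386848605 q [ 0.35  0.62 -1.09  1.42  0.55  1.43  0.84]
```

```bash
cat > crank.py <<'E'
# crank.py az n step hand first(1: from measured pose): rows for n steps
import sys
from h import *
az,n,step,first=float(sys.argv[1]),int(sys.argv[2]),float(sys.argv[3]),int(sys.argv[4])
c=np.array([float(sys.argv[5]),float(sys.argv[6])]); R=.066
f=lambda a:c+R*np.array([np.cos(np.radians(a)),np.sin(np.radians(a))])
p=arm.observe()['position'][:2] if first else f(az)
print(', '.join(f"0.24, {x[0]:.3f}, {x[1]:.3f}, {-d/1500:.3f}, {-d/45:.3f}" for d in step*np.arange(1,n+1) for x in [(f(az-d)-p)/.1]))
E
for a in 0 -40 -80 -120; do python3 crank.py $a 5 8 $([ $a = 0 ] && echo 1 || echo 0) .5495 .123; done
```

```text
0.24, -0.012, -0.094, -0.005, -0.178, 0.24, -0.032, -0.184, -0.011, -0.356, 0.24, -0.063, -0.271, -0.016, -0.533, 0.24, -0.106, -0.352, -0.021, -0.711, 0.24, -0.160, -0.427, -0.027, -0.889
0.24, -0.064, -0.066, -0.005, -0.178, 0.24, -0.137, -0.123, -0.011, -0.356, 0.24, -0.216, -0.169, -0.016, -0.533, 0.24, -0.302, -0.203, -0.021, -0.711, 0.24, -0.391, -0.226, -0.027, -0.889
0.24, -0.092, -0.010, -0.005, -0.178, 0.24, -0.184, -0.006, -0.011, -0.356, 0.24, -0.274, 0.010, -0.016, -0.533, 0.24, -0.362, 0.038, -0.021, -0.711, 0.24, -0.445, 0.078, -0.027, -0.889
0.24, -0.076, 0.051, -0.005, -0.178, 0.24, -0.145, 0.113, -0.011, -0.356, 0.24, -0.204, 0.184, -0.016, -0.533, 0.24, -0.253, 0.262, -0.021, -0.711, 0.24, -0.290, 0.346, -0.027, -0.889
```

Request:
carry_out:
  steps: [0.24,-0.006,-0.003,0,0,0.24,-0.012,-0.094,-0.005,-0.178,0.24,-0.032,-0.184,-0.011,-0.356,0.24,-0.063,-0.271,-0.016,-0.533,0.24,-0.106,-0.352,-0.021,-0.711,0.24,-0.16,-0.427,-0.027,-0.889]
  grip_force: 10

```text
clock: 13.0
position: [0.5998, 0.0833, 0.2832]
ee_rot: [-1.497, 0.551, -0.552]
force: [2.2, 2.2, -1.8]
width: 0.235
```

```bash
python3 st.py .5495 .123 0 8
```

```text
t 13.0 p [0.5998 0.0833 0.2832] R 0.0641 az -38.2 Frad 0.42 Fcw(resist<0) -3.09 Fz -1.84 w 0.23503868979792036 q [ 0.38  0.52 -0.94  1.49  0.43  1.35  0.27]
```

Request:
carry_out:
  steps: [0.24,-0.064,-0.066,-0.005,-0.178,0.24,-0.137,-0.123,-0.011,-0.356,0.24,-0.216,-0.169,-0.016,-0.533,0.24,-0.302,-0.203,-0.021,-0.711,0.24,-0.391,-0.226,-0.027,-0.889]

```text
clock: 13.5
position: [0.5607, 0.0603, 0.2805]
ee_rot: [-1.282, 1.085, -1.086]
force: [2.4, -0.3, -1.7]
width: 0.241
```

```bash
python3 st.py .5495 .123 0 8
```

```text
t 13.5 p [0.5607 0.0603 0.2805] R 0.0637 az -79.9 Frad 0.71 Fcw(resist<0) -2.27 Fz -1.67 w 0.24129738549752486 q [ 0.37  0.41 -0.8   1.6   0.3   1.26 -0.32]
```

Request:
carry_out:
  steps: [0.24,-0.092,-0.01,-0.005,-0.178,0.24,-0.184,-0.006,-0.011,-0.356,0.24,-0.274,0.01,-0.016,-0.533,0.24,-0.362,0.038,-0.021,-0.711,0.24,-0.445,0.078,-0.027,-0.889]

```text
clock: 14.0
position: [0.5161, 0.068, 0.2778]
ee_rot: [-0.907, 1.588, -1.589]
force: [1.9, -0.5, -0.8]
width: 0.239
```

```bash
python3 st.py .5495 .123 0 8
```

```text
t 14.0 p [0.5161 0.068  0.2778] R 0.0644 az -121.3 Frad -0.55 Fcw(resist<0) -1.88 Fz -0.76 w 0.23908252124092333 q [ 0.3   0.3  -0.68  1.71  0.2   1.2  -0.96]
```

Request:
carry_out:
  steps: [0.24,-0.076,0.051,-0.005,-0.178,0.24,-0.145,0.113,-0.011,-0.356,0.24,-0.204,0.184,-0.016,-0.533,0.24,-0.253,0.262,-0.021,-0.711,0.24,-0.29,0.346,-0.027,-0.889]

```text
clock: 14.5
position: [0.4869, 0.1027, 0.2751]
ee_rot: [-0.35, 2.035, -2.036]
force: [1.0, -1.2, -0.5]
width: 0.237
```

```bash
python3 st.py .5495 .123 0 8;  python3 crank.py -160 10 4 0 .5495 .123
```

```text
t 14.5 p [0.4869 0.1027 0.2751] R 0.0658 az -162.0 Frad -0.6 Fcw(resist<0) -1.41 Fz -0.52 w 0.236523439336978 q [ 0.16  0.24 -0.58  1.77  0.14  1.17 -1.69]

0.24, -0.014, 0.044, -0.003, -0.089, 0.24, -0.025, 0.089, -0.005, -0.178, 0.24, -0.033, 0.134, -0.008, -0.267, 0.24, -0.038, 0.180, -0.011, -0.356, 0.24, -0.040, 0.226, -0.013, -0.444, 0.24, -0.038, 0.272, -0.016, -0.533, 0.24, -0.033, 0.318, -0.019, -0.622, 0.24, -0.025, 0.363, -0.021, -0.711, 0.24, -0.014, 0.408, -0.024, -0.800, 0.24, -0.000, 0.451, -0.027, -0.889
```

Request:
carry_out:
  steps: [0.24,-0.014,0.044,-0.003,-0.089,0.24,-0.025,0.089,-0.005,-0.178,0.24,-0.033,0.134,-0.008,-0.267,0.24,-0.038,0.18,-0.011,-0.356,0.24,-0.04,0.226,-0.013,-0.444]

```text
clock: 15.0
position: [0.4831, 0.1253, 0.2738]
ee_rot: [-0.006, -2.22, 2.22]
force: [0.6, -1.6, 0.6]
width: 0.243
```

```bash
python3 st.py .5495 .123 0 8;  python3 crank.py -180 5 4 0 .5495 .123
```

```text
t 15.0 p [0.4831 0.1253 0.2738] R 0.0665 az 178.0 Frad -0.68 Fcw(resist<0) -1.61 Fz 0.59 w 0.24288624789802177 q [ 0.08  0.24 -0.53  1.77  0.13  1.17 -2.07]

0.24, 0.002, 0.046, -0.003, -0.089, 0.24, 0.006, 0.092, -0.005, -0.178, 0.24, 0.014, 0.137, -0.008, -0.267, 0.24, 0.026, 0.182, -0.011, -0.356, 0.24, 0.040, 0.226, -0.013, -0.444
```

Request:
carry_out:
  steps: [0.24,0.002,0.046,-0.003,-0.089,0.24,0.006,0.092,-0.005,-0.178,0.24,0.014,0.137,-0.008,-0.267,0.24,0.026,0.182,-0.011,-0.356,0.24,0.04,0.226,-0.013,-0.444]

```text
clock: 15.5
position: [0.4869, 0.1479, 0.2725]
ee_rot: [-0.363, -2.03, 2.029]
force: [-0.2, -1.8, 1.0]
width: 0.238
```

```bash
python3 st.py .5495 .123 0 8
```

```text
t 15.5 p [0.4869 0.1479 0.2725] R 0.0673 az 158.3 Frad -0.53 Fcw(resist<0) -1.75 Fz 1.02 w 0.23798544575325678 q [-0.01  0.25 -0.49  1.75  0.13  1.17 -2.45]
```

Request:
carry_out:
  steps: [0.36,-0.005,-0.014,0,0,0.36,-0.005,-0.014,0,0.19,0.36,-0.005,-0.014,0,0.38,0.36,-0.005,-0.014,0,0.57,0.36,-0.005,-0.014,0,0.76,0.36,-0.005,-0.014,0,0.95,0.36,-0.005,-0.014,0,1]

```text
clock: 16.2
position: [0.4863, 0.1463, 0.2724]
ee_rot: [-0.445, 1.976, -1.975]
force: [0.9, -0.1, 0.7]
width: 0.36
```

Request:
carry_out:
  steps: [0.36,0,0,0,0.19,0.36,0,0,0,0.38,0.36,0,0,0,0.57,0.36,0,0,0,0.76,0.36,0,0,0,0.95,0.36,0,0,0,1]

```text
clock: 16.8
position: [0.4863, 0.1463, 0.2724]
ee_rot: [-1.027, 1.457, -1.456]
force: [0.2, -0.2, 0.4]
width: 0.361
```

Request:
carry_out:
  steps: [0.36,0,0,0,0.19,0.36,0,0,0,0.38,0.36,0,0,0,0.57,0.36,0,0,0,0.76,0.36,0,0,0,0.95,0.36,0,0,0,1]

```text
clock: 17.4
position: [0.4863, 0.1462, 0.2724]
ee_rot: [-1.386, 0.877, -0.877]
force: [0.7, 1.4, 0.5]
width: 0.358
```

Request:
carry_out:
  steps: [0.36,0,0,0,0.19,0.36,0,0,0,0.38,0.36,0,0,0,0.57,0.36,0,0,0,0.76,0.36,0,0,0,0.95,0.36,0,0,0,1,0.24,0,0,0,1,0.24,0,0,0,1]

```text
clock: 18.2
position: [0.4864, 0.1462, 0.2724]
ee_rot: [-1.553, 0.275, -0.275]
force: [-0.4, 0.4, -0.0]
width: 0.258
```

```bash
python3 st.py .5495 .123 0 8;python3 -c "
from h import *
s=arm.observe();M=Ro.from_rotvec(s['ee_rot']).as_matrix();print(np.degrees(np.arctan2(M[1,2],M[0,2])))";  python3 crank.py 158.7 5 4 1 .5495 .123
```

```text
t 18.2 p [0.4864 0.1462 0.2724] R 0.0672 az 159.8 Frad 0.51 Fcw(resist<0) 0.19 Fz -0.02 w 0.25768347441687056 q [ 0.43  0.41 -1.12  1.72  0.39  1.25  0.44]

69.91485081727275
0.24, 0.034, 0.050, -0.003, -0.089, 0.24, 0.056, 0.091, -0.005, -0.178, 0.24, 0.080, 0.131, -0.008, -0.267, 0.24, 0.106, 0.168, -0.011, -0.356, 0.24, 0.135, 0.204, -0.013, -0.444
```

Request:
carry_out:
  steps: [0.24,0.034,0.05,-0.003,-0.1,0.24,0.056,0.091,-0.005,-0.2,0.24,0.08,0.131,-0.008,-0.29,0.24,0.106,0.168,-0.011,-0.38,0.24,0.135,0.204,-0.013,-0.47]

```text
clock: 18.7
position: [0.4997, 0.1663, 0.271]
ee_rot: [-1.497, 0.566, -0.566]
force: [-0.4, -2.5, -0.2]
width: 0.242
```

```bash
python3 st.py .5495 .123 0 8; for a in 138.7 118.7 98.7 78.7; do python3 crank.py $a 5 4 0 .5495 .123; done
```

```text
t 18.7 p [0.4997 0.1663 0.271 ] R 0.066 az 139.0 Frad -1.37 Fcw(resist<0) -2.11 Fz -0.17 w 0.2417475583329269 q [ 0.32  0.41 -1.01  1.69  0.36  1.25  0.07]

0.24, 0.032, 0.034, -0.003, -0.089, 0.24, 0.065, 0.065, -0.005, -0.178, 0.24, 0.101, 0.094, -0.008, -0.267, 0.24, 0.139, 0.120, -0.011, -0.356, 0.24, 0.179, 0.143, -0.013, -0.444
0.24, 0.041, 0.021, -0.003, -0.089, 0.24, 0.084, 0.038, -0.005, -0.178, 0.24, 0.127, 0.053, -0.008, -0.267, 0.24, 0.172, 0.065, -0.011, -0.356, 0.24, 0.217, 0.073, -0.013, -0.444
0.24, 0.046, 0.005, -0.003, -0.089, 0.24, 0.092, 0.008, -0.005, -0.178, 0.24, 0.138, 0.006, -0.008, -0.267, 0.24, 0.184, 0.002, -0.011, -0.356, 0.24, 0.229, -0.005, -0.013, -0.444
0.24, 0.045, -0.011, -0.003, -0.089, 0.24, 0.089, -0.024, -0.005, -0.178, 0.24, 0.132, -0.041, -0.008, -0.267, 0.24, 0.173, -0.061, -0.011, -0.356, 0.24, 0.214, -0.083, -0.013, -0.444
```

Request:
carry_out:
  steps: [0.24,0.032,0.034,-0.003,-0.089,0.24,0.065,0.065,-0.005,-0.178,0.24,0.101,0.094,-0.008,-0.267,0.24,0.139,0.12,-0.011,-0.356,0.24,0.179,0.143,-0.013,-0.444]

```text
clock: 19.2
position: [0.5175, 0.1808, 0.2696]
ee_rot: [-1.406, 0.834, -0.834]
force: [-1.1, -1.1, -0.7]
width: 0.243
```

```bash
python3 st.py .5495 .123 0 8
```

```text
t 19.2 p [0.5175 0.1808 0.2696] R 0.066 az 119.0 Frad -0.4 Fcw(resist<0) -1.48 Fz -0.68 w 0.24286765160508877 q [ 0.22  0.42 -0.91  1.65  0.35  1.25 -0.26]
```

Request:
carry_out:
  steps: [0.24,0.041,0.021,-0.003,-0.089,0.24,0.084,0.038,-0.005,-0.178,0.24,0.127,0.053,-0.008,-0.267,0.24,0.172,0.065,-0.011,-0.356,0.24,0.217,0.073,-0.013,-0.444]

```text
clock: 19.7
position: [0.5391, 0.1882, 0.2683]
ee_rot: [-1.278, 1.098, -1.097]
force: [-1.5, -0.2, -1.2]
width: 0.241
```

```bash
python3 st.py .5495 .123 0 8
```

```text
t 19.7 p [0.5391 0.1882 0.2683] R 0.066 az 99.1 Frad 0.0 Fcw(resist<0) -1.54 Fz -1.22 w 0.2413734634106367 q [ 0.14  0.43 -0.81  1.6   0.33  1.25 -0.58]
```

Request:
carry_out:
  steps: [0.24,0.046,0.005,-0.003,-0.089,0.24,0.092,0.008,-0.005,-0.178,0.24,0.138,0.006,-0.008,-0.267,0.24,0.184,0.002,-0.011,-0.356,0.24,0.229,-0.005,-0.013,-0.444]

```text
clock: 20.2
position: [0.5619, 0.1878, 0.267]
ee_rot: [-1.11, 1.354, -1.353]
force: [-2.0, -0.6, -1.5]
width: 0.241
```

```bash
python3 st.py .5495 .123 0 8; for a in 58.7 38.7 18.7 -1.3; do python3 crank.py $a 5 4 0 .5495 .123; done
```

```text
t 20.2 p [0.5619 0.1878 0.267 ] R 0.066 az 79.2 Frad -0.97 Fcw(resist<0) -1.84 Fz -1.5 w 0.24073755088582588 q [ 0.08  0.45 -0.72  1.55  0.3   1.26 -0.88]

0.24, 0.039, -0.025, -0.003, -0.089, 0.24, 0.075, -0.053, -0.005, -0.178, 0.24, 0.110, -0.084, -0.008, -0.267, 0.24, 0.142, -0.116, -0.011, -0.356, 0.24, 0.172, -0.151, -0.013, -0.444
0.24, 0.028, -0.037, -0.003, -0.089, 0.24, 0.052, -0.076, -0.005, -0.178, 0.24, 0.075, -0.116, -0.008, -0.267, 0.24, 0.094, -0.158, -0.011, -0.356, 0.24, 0.110, -0.201, -0.013, -0.444
0.24, 0.013, -0.044, -0.003, -0.089, 0.24, 0.023, -0.089, -0.005, -0.178, 0.24, 0.030, -0.135, -0.008, -0.267, 0.24, 0.034, -0.181, -0.011, -0.356, 0.24, 0.035, -0.227, -0.013, -0.444
0.24, -0.003, -0.046, -0.003, -0.089, 0.24, -0.009, -0.092, -0.005, -0.178, 0.24, -0.018, -0.137, -0.008, -0.267, 0.24, -0.030, -0.181, -0.011, -0.356, 0.24, -0.045, -0.225, -0.013, -0.444
```

Request:
carry_out:
  steps: [0.24,0.045,-0.011,-0.003,-0.089,0.24,0.089,-0.024,-0.005,-0.178,0.24,0.132,-0.041,-0.008,-0.267]

```text
clock: 20.5
position: [0.5751, 0.1839, 0.2662]
ee_rot: [-0.989, 1.503, -1.502]
force: [-2.4, -0.0, -0.2]
width: 0.24
```

```bash
python3 st.py .5495 .123 0 8; python3 - <<'E'
from h import *
a=[]
for n in ['scene','side']:
    im,D=get_image(n); x,y=proj(n,[[.5495,.123,.09]])[0].round().astype(int)
    a.append(cv2.resize(im[y-40:y+40,x-40:x+40],(400,400),interpolation=cv2.INTER_CUBIC))
cv2.imwrite('pics/c5.png',np.hstack(a)[:,:,::-1])
E
```

```text
t 20.5 p [0.5751 0.1839 0.2662] R 0.066 az 67.2 Frad -0.94 Fcw(resist<0) -2.21 Fz -0.22 w 0.24026743206239484 q [ 0.05  0.46 -0.66  1.53  0.29  1.26 -1.06]
```

View pics/c5.png

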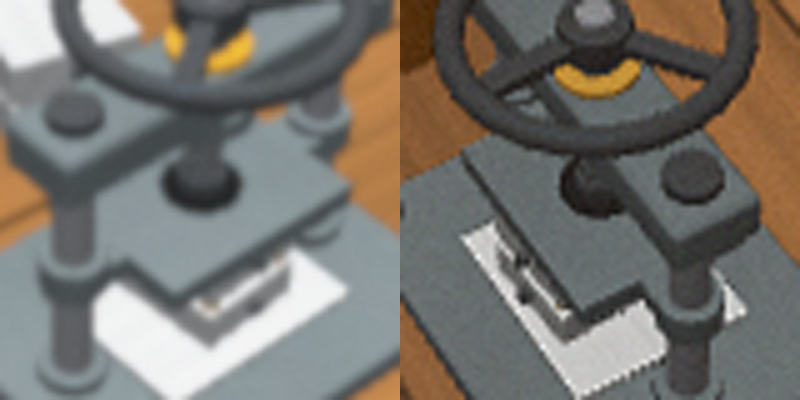

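Platen is now close above the mould's top half (edge ~(190,290) in the left crop), so small steps from here.

Request:
carry_out:
  steps: [0.24,0.041,-0.02,-0.003,-0.089,0.24,0.082,-0.042,-0.005,-0.178,0.24,0.121,-0.067,-0.008,-0.267]

```text
clock: 20.9
position: [0.5872, 0.1775, 0.2656]
ee_rot: [-0.854, 1.646, -1.645]
force: [-1.4, 0.1, 0.5]
width: 0.239
```

```bash
python3 st.py .5495 .123 0 8; for a in 54.7 42.7 30.7 18.7; do python3 crank.py $a 3 4 0 .5495 .123; done
```

```text
t 20.9 p [0.5872 0.1775 0.2656] R 0.0663 az 55.3 Frad -0.68 Fcw(resist<0) -1.2 Fz 0.54 w 0.23850674834619917 q [ 0.03  0.46 -0.61  1.51  0.27  1.26 -1.23]

0.24, 0.037, -0.028, -0.003, -0.089, 0.24, 0.071, -0.058, -0.005, -0.178, 0.24, 0.104, -0.091, -0.008, -0.267
0.24, 0.030, -0.035, -0.003, -0.089, 0.24, 0.058, -0.072, -0.005, -0.178, 0.24, 0.082, -0.111, -0.008, -0.267
0.24, 0.022, -0.040, -0.003, -0.089, 0.24, 0.041, -0.082, -0.005, -0.178, 0.24, 0.058, -0.125, -0.008, -0.267
0.24, 0.013, -0.044, -0.003, -0.089, 0.24, 0.023, -0.089, -0.005, -0.178, 0.24, 0.030, -0.135, -0.008, -0.267
```

Request:
carry_out:
  steps: [0.24,0.037,-0.028,-0.003,-0.089,0.24,0.071,-0.058,-0.005,-0.178,0.24,0.104,-0.091,-0.008,-0.267]

```text
clock: 21.2
position: [0.5977, 0.1684, 0.2649]
ee_rot: [-0.7, 1.786, -1.784]
force: [-1.3, 0.8, 0.8]
width: 0.241
```

```bash
python3 st.py .5495 .123 0 8
```

```text
t 21.2 p [0.5977 0.1684 0.2649] R 0.0662 az 43.3 Frad -0.37 Fcw(resist<0) -1.47 Fz 0.8 w 0.24131549973293853 q [ 0.01  0.46 -0.56  1.49  0.25  1.26 -1.4 ]
```

Request:
carry_out:
  steps: [0.24,0.03,-0.035,-0.003,-0.089,0.24,0.058,-0.072,-0.005,-0.178]

```text
clock: 21.4
position: [0.6035, 0.1613, 0.2644]
ee_rot: [-0.588, 1.875, -1.874]
force: [-1.2, 0.6, -0.6]
width: 0.24
```

```bash
python3 st.py .5495 .123 0 8
```

```text
t 21.4 p [0.6035 0.1613 0.2644] R 0.0662 az 35.4 Frad -0.59 Fcw(resist<0) -1.21 Fz -0.58 w 0.24043811955281721 q [ 0.    0.46 -0.52  1.49  0.24  1.26 -1.51]
```

Request:
carry_out:
  steps: [0.24,0.025,-0.039,-0.003,-0.089,0.24,0.047,-0.079,-0.005,-0.178,0.24,0.066,-0.12,-0.008,-0.267]

```text
clock: 21.7
position: [0.6097, 0.1505, 0.2637]
ee_rot: [-0.405, 2.005, -2.0]
force: [-2.0, 4.5, 0.3]
width: 0.238
```

```bash
python3 st.py .5495 .123 0 8; for a in 22.7 10.7 -1.3; do python3 crank.py $a 3 4 0 .5495 .123; done
```

```text
t 21.7 p [0.6097 0.1505 0.2637] R 0.0662 az 24.6 Frad 0.07 Fcw(resist<0) -4.95 Fz 0.27 w 0.23848027760745327 q [-0.01  0.46 -0.48  1.48  0.21  1.25 -1.68]

0.24, 0.016, -0.043, -0.003, -0.089, 0.24, 0.030, -0.087, -0.005, -0.178, 0.24, 0.040, -0.132, -0.008, -0.267
0.24, 0.007, -0.046, -0.003, -0.089, 0.24, 0.011, -0.091, -0.005, -0.178, 0.24, 0.011, -0.138, -0.008, -0.267
0.24, -0.003, -0.046, -0.003, -0.089, 0.24, -0.009, -0.092, -0.005, -0.178, 0.24, -0.018, -0.137, -0.008, -0.267
```

Request:
carry_out:
  steps: [0.24,-0.005,0.012,0,0.01,0.24,-0.005,0.012,0,0.01]

```text
clock: 21.9
position: [0.61, 0.1501, 0.2637]
ee_rot: [-0.414, 1.996, -1.996]
force: [-1.4, 0.8, 0.8]
width: 0.238
```

```bash
python3 st.py .5495 .123 0 8; python3 -c "
from h import *
for i in range(3): get_image('side'); print(arm.observe()['position'].round(4),arm.observe()['force'])"
```

```text
t 21.9 p [0.61   0.1501 0.2637] R 0.0663 az 24.1 Frad -0.93 Fcw(resist<0) -1.26 Fz 0.84 w 0.23784761066792595 q [-0.01  0.46 -0.48  1.48  0.22  1.25 -1.67]

[0.61   0.1501 0.2637] [-0.48494534  1.15692811 -0.79821501]
[0.6099 0.1501 0.2637] [-1.2555233   0.70089239  0.70763331]
[0.61   0.1501 0.2637] [-0.6561164   1.49611985  1.27996516]
```

Request:
carry_out:
  steps: [0.24,0.004,-0.009,0,-0.01,0.24,0.004,-0.009,0,-0.01]

```text
clock: 22.25
position: [0.6101, 0.1499, 0.2637]
ee_rot: [-0.405, 2.004, -2.001]
force: [-1.0, 4.1, 1.4]
width: 0.24
```

```bash
cat > rd.py <<'E'
from h import *
c=np.array([.5495,.123]);L=[]
for i in range(5):
    get_image('side'); s=arm.observe(); r=s['position'][:2]-c; u=r/np.hypot(*r); L.append([s['force'][:2]@[u[1],-u[0]],s['force'][:2]@u,np.degrees(np.arctan2(r[1],r[0])),s['clock']])
print(np.round(L,2)); print(np.mean(L,0).round(2))
E
python3 rd.py
```

```text
[[-5.2  -1.21 23.92 22.3 ]
 [-5.96 -0.25 23.93 22.35]
 [-5.42 -0.88 23.89 22.4 ]
 [-4.6  -1.27 23.89 22.45]
 [-5.17 -0.43 23.9  22.5 ]]
[-5.27 -0.81 23.9  22.4 ]
```

Resistance holds at ~5.3 N, which is snug and not forced. I'll release, rise clear, go outside the handle and fold it with shut fingers so that no sideways force reaches the wheel.

Request:
carry_out:
  steps: [0.4,-0.01,0.018,0,0,0.5,-0.013,0.022,0,0,0.5,-0.013,0.022,0,0,0.5,-0.013,0.022,0.2,0,0.5,-0.013,0.022,0.5,0,0.5,-0.013,0.022,0.8,0,0.5,-0.013,0.022,0.8,0]

```text
clock: 23.2
position: [0.6109, 0.1516, 0.348]
ee_rot: [-0.395, 2.001, -2.0]
force: [0.7, -0.4, 0.1]
width: 0.499
```

Request:
carry_out:
  steps: [0.3,0.15,0.07,0,0,0,0.38,0.18,0,0,0,0.38,0.18,0,-0.03,0,0.38,0.18,0,-0.03,0,0.38,0.18,0,-0.03,0,0.38,0.18,0,-0.03]

```text
clock: 23.8
position: [0.6468, 0.1686, 0.3437]
ee_rot: [-0.382, 2.016, -2.017]
force: [-0.1, -0.6, -0.0]
width: 0.035
```

```bash
python3 - <<'E'
from h import *
s=arm.observe(); print(s['position'],s['force'],s['width'],s['clock']); M=Ro.from_rotvec(s['ee_rot']).as_matrix();print('jaw az',np.degrees(np.arctan2(M[1,2],M[0,2])))
sw=s; im,D=get_image('wrist'); P,u,v=cloud('wrist',D,sw)
# handle top & wheel
h=P[(P[:,2]>.295)&(P[:,2]<.325)&(np.hypot(P[:,0]-.609,P[:,1]-.151)<.03)]; print('handle top',len(h),h.mean(0) if len(h) else 0,np.percentile(h[:,2],95) if len(h) else 0)
e=np.array([.905,.426]); pin=np.array([.6092,.1511,.2427])
for phi in [-999,0,15,30,45,60,75,85,90]:
    f=np.radians(phi); o,z=(30,50) if phi==-999 else (-50*np.sin(f)+9.5*np.cos(f)+9.5,50*np.cos(f)+9.5*np.sin(f))
    T=np.r_[pin[:2]+e*o/1000,pin[2]+z/1000]; print(phi,T.round(4),((T-s['position'])/.1).round(3))
E
python3 look.py pics/c6.png
```

```text
[0.64677275 0.16862142 0.34366719] [-0.10275171 -0.64115665 -0.03379535] 0.03468383892093982 23.8
jaw az -68.56570895616721
handle top 51 [0.60459705 0.15152432 0.31307617] 0.3139153235603943
-999 [0.6364 0.1639 0.2927] [-0.104 -0.047 -0.51 ]
0 [0.6264 0.1592 0.2927] [-0.204 -0.094 -0.51 ]
15 [0.6144 0.1535 0.2935] [-0.324 -0.151 -0.502]
30 [0.6026 0.148  0.2908] [-0.442 -0.206 -0.529]
45 [0.5919 0.1429 0.2848] [-0.549 -0.257 -0.589]
60 [0.5829 0.1387 0.2759] [-0.639 -0.299 -0.677]
75 [0.5763 0.1356 0.2648] [-0.705 -0.33  -0.788]
85 [0.5735 0.1343 0.2565] [-0.733 -0.343 -0.871]
90 [0.5725 0.1338 0.2522] [-0.742 -0.348 -0.915]
23.95 [0.64695627 0.16883666 0.34384913] [-0.14314     0.13065976 -0.23545963] [ 0.0392256  -0.02512967  0.012768  ]
```

View pics/c6.png

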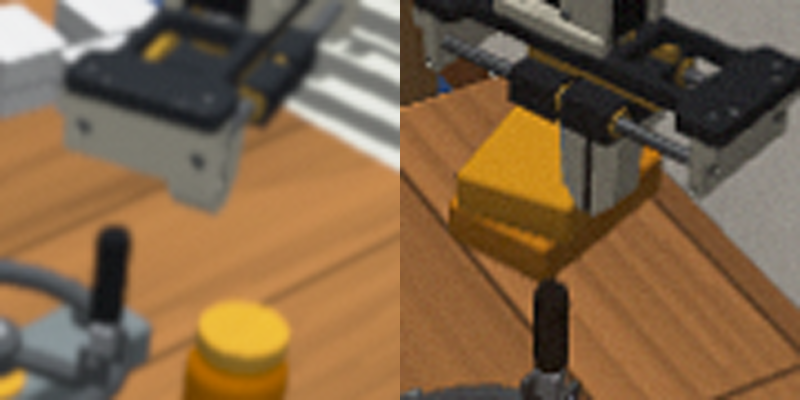

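Handle stands upright (left crop (112,275), right crop (550,325)), fingers clear outside it.

Request:
carry_out:
  steps: [0,-0.02,-0.01,-0.25,0.08,0,-0.05,-0.02,-0.5,0.08,0,-0.104,-0.047,-0.51,0.08,0,-0.15,-0.07,-0.51,0.08,0,-0.204,-0.094,-0.51,0.08,0,-0.264,-0.122,-0.506,0.08,0,-0.324,-0.151,-0.502,0.08,0,-0.383,-0.178,-0.514,0.08,0,-0.442,-0.206,-0.529,0.08]

```text
clock: 24.85
position: [0.6027, 0.1484, 0.2911]
ee_rot: [-0.438, 1.979, -1.979]
force: [0.8, 0.1, 1.2]
width: 0.004
```

```bash
python3 st.py .5495 .123 0 8
```

```text
t 24.85 p [0.6027 0.1484 0.2911] R 0.0589 az 25.6 Frad 0.81 Fcw(resist<0) 0.27 Fz 1.16 w 0.004344887059289101 q [ 0.    0.43 -0.49  1.46  0.21  1.3  -1.64]
```

Continue the arc to nearly flat (rows relative to the 30° pose).

Request:
carry_out:
  steps: [0,-0.055,-0.026,-0.028,0,0,-0.107,-0.051,-0.06,0,0,-0.155,-0.073,-0.1,0,0,-0.197,-0.093,-0.148,0,0,-0.233,-0.11,-0.2,0,0,-0.263,-0.124,-0.259,0,0,-0.291,-0.137,-0.342,0,0,-0.291,-0.137,-0.342,0]

```text
clock: 25.65
position: [0.5729, 0.1343, 0.2548]
ee_rot: [-0.442, 1.98, -1.981]
force: [-0.3, -0.8, 0.8]
width: 0.005
```

```bash
python3 st.py .5495 .123 0 8
```

```text
t 25.65 p [0.5729 0.1343 0.2548] R 0.026 az 25.8 Frad -0.62 Fcw(resist<0) 0.55 Fz 0.75 w 0.004777126320129755 q [ 0.03  0.41 -0.5   1.59  0.2   1.2  -1.64]
```

Request:
carry_out:
  steps: [0,0,0,-0.02,0,0,0,0,-0.03,0,0,0,0,-0.03,0]

```text
clock: 25.95
position: [0.5739, 0.1349, 0.2533]
ee_rot: [-0.44, 1.98, -1.98]
force: [-0.4, 0.2, -0.5]
width: 0.007
```

Request:
carry_out:
  steps: [0,0,0,-0.008,0,0,0,0,-0.015,0,0,0,0,-0.015,0]

```text
clock: 26.25
position: [0.5739, 0.1349, 0.2519]
ee_rot: [-0.44, 1.98, -1.98]
force: [-0.3, -1.0, 0.8]
width: 0.005
```

Request:
carry_out:
  steps: [0,0,0,-0.01,0,0,0,0,-0.02,0,0,0,0,-0.02,0]

```text
clock: 26.55
position: [0.5739, 0.1349, 0.2507]
ee_rot: [-0.439, 1.979, -1.98]
force: [-3.1, -0.6, 7.3]
width: 0.006
```

```bash
python3 st.py .5495 .123 0 8; python3 look.py pics/c7.png
```

```text
t 26.55 p [0.5739 0.1349 0.2507] R 0.0271 az 25.9 Frad -3.01 Fcw(resist<0) -0.8 Fz 7.34 w 0.005773239524780663 q [ 0.03  0.41 -0.5   1.6   0.21  1.19 -1.64]

26.65 [0.57390894 0.13484406 0.25068979] [-3.35488236 -1.2209824   7.61057781] [-0.32409502  0.78235213 -0.04556189]
```

View pics/c7.png

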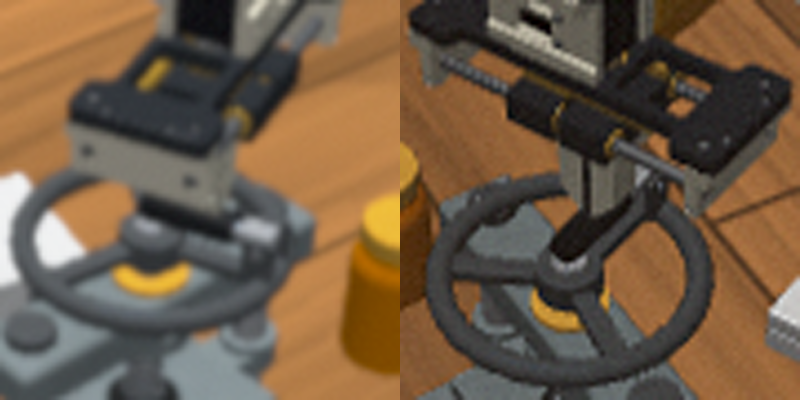

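The handle lies flat under the fingertips and Fz of 7.5 N shows it is on its stop. I'll retreat straight up and check.

Request:
carry_out:
  steps: [0,0,0,0.2,0,0,0,0,0.6,0,0,0,0,1,0,0,0,0,1,0]

```text
clock: 27.05
position: [0.576, 0.1362, 0.3555]
ee_rot: [-0.43, 1.977, -1.975]
force: [1.0, 0.3, -0.2]
width: 0.003
```

Request:
carry_out:
  steps: [0,-0.3,-0.4,0.3,0,0,-0.5,-0.8,0.5,0,0,-0.5,-0.9,0.5,0,0,-0.5,-0.9,0.5,0]

```text
clock: 27.45
position: [0.524, 0.0418, 0.4008]
ee_rot: [-0.433, 1.98, -1.984]
force: [-0.3, 1.0, 0.0]
width: 0.006
```

Request:
carry_out:
  steps: [0,-0.3,-0.4,0,0,0,-0.4,-0.9,0,0,0,-0.4,-0.9,0,0,0,-0.4,-0.9,0,0]

```text
clock: 27.85
position: [0.4839, -0.0456, 0.3992]
ee_rot: [-0.438, 1.981, -1.981]
force: [-0.1, 0.3, -0.5]
width: 0.005
```

```bash
python3 - <<'E'
from h import *
s=arm.observe(); print(s['clock'],s['position'],s['force'])
a=[]
for n in ['scene','side']:
    im,D=get_image(n); P,u,v=cloud(n,D); z0=np.load(n+'0.npz'); P0,u0,v0=cloud(n,z0['D'])
    e=np.array([.905,.426]); q=P[:,:2]-[.5495,.123]; t=q@e; w=q@[-e[1],e[0]]
    m=(abs(w)<.012)&(t>-.004)&(t<.045)&(P[:,2]>.235)&(P[:,2]<.34); top=P[m]
    for lo in (0,.015,.03): k=m&(t>lo)&(t<lo+.015); print(n,lo,np.percentile(P[k][:,2],[80,95]).round(4))
    h=P[(np.hypot(*q.T)<.09)&(P[:,2]>.246)&(P[:,2]<.34)]; d=np.linalg.svd(h-h.mean(0))[2][0]; print(len(h),h.mean(0),'az',np.degrees(np.arctan2(d[1],d[0])),h[:,2].max())
    d=np.abs(im.astype(int)-z0['im']).max(2)
    for nm,g in {'honey':(im[...,0]>150)&(im[...,2]<70),'honey0':(z0['im'][...,0]>150)&(z0['im'][...,2]<70)}.items():
        nn,l,st,c=cv2.connectedComponentsWithStats(g.astype(np.uint8)); print(nm,[tuple(c[i].round(1)) for i in range(1,nn) if 100<st[i,4]<900])
    x,y=proj(n,[[.5495,.123,.13]])[0].round().astype(int)
    a.append(cv2.resize(im[y-65:y+65,x-65:x+65],(400,400),interpolation=cv2.INTER_CUBIC))
cv2.imwrite('pics/c8.png',np.hstack(a)[:,:,::-1])
E
```

```text
27.85 [ 0.48391936 -0.04557127  0.39923595] [-0.06765967  0.33282999 -0.52625077]
scene 0 [0.2495 0.2505]
scene 0.015 [0.2499 0.2513]
scene 0.03 [0.2495 0.2504]
147 [0.5823425  0.13610708 0.24842262] az 28.061076901875648 0.2522285590374881
honey [(np.float64(119.1), np.float64(94.1)), (np.float64(388.4), np.float64(193.7)), (np.float64(444.1), np.float64(171.9)), (np.float64(201.5), np.float64(231.0)), (np.float64(12.6), np.float64(229.9)), (np.float64(488.6), np.float64(227.8)), (np.float64(45.8), np.float64(306.4)), (np.float64(252.9), np.float64(268.5)), (np.float64(379.7), np.float64(331.3)), (np.float64(141.9), np.float64(377.6))]
honey0 [(np.float64(57.4), np.float64(177.4)), (np.float64(387.8), np.float64(194.0)), (np.float64(442.9), np.float64(172.1)), (np.float64(12.6), np.float64(229.9)), (np.float64(488.8), np.float64(227.9)), (np.float64(44.9), np.float64(307.0)), (np.float64(425.5), np.float64(272.8)), (np.float64(233.0), np.float64(265.0)), (np.float64(253.9), np.float64(267.6)), (np.float64(217.5), np.float64(313.0))]Traceback (most recent call last):
  File "<stdin>", line 8, in <module>
    return _quantile_unchecked(
        a, q, axis, out, overwrite_input, method, keepdims, weights)
    return _ureduce(a,
                    func=_quantile_ureduce_func,
    ...<5 lines>...
                    overwrite_input=overwrite_input,
                    method=method)
    r = func(a, **kwargs)
    result = _quantile(arr,
                       quantiles=q,
    ...<2 lines>...
                       out=out,
                       weights=wgt)
    slices_having_nans = np.isnan(arr[-1, ...])
                                  ~~~^^^^^^^^^
IndexError: index -1 is out of bounds for axis 0 with size 0
```

Handle is level (0.2495–0.2499 along its length). The arm blocks the side view, so I move further off for a last look.

Request:
carry_out:
  steps: [0,-0.2,-0.45,0,0,0,-0.4,-0.9,0,0,0,-0.4,-0.9,0,0]

```text
clock: 28.25
position: [0.4423, -0.14, 0.3995]
ee_rot: [-0.436, 1.982, -1.986]
force: [-0.1, 0.4, 0.3]
width: 0.006
```

Request:
carry_out:
  steps: [0,-0.2,-0.45,0,0,0,-0.4,-0.9,0,0,0,-0.4,-0.9,0,0]

```text
clock: 28.55
position: [0.4019, -0.2301, 0.3994]
ee_rot: [-0.435, 1.983, -1.986]
force: [0.2, 0.0, 0.4]
width: 0.007
```

Request:
carry_out:
  steps: [0,-0.2,-0.45,0,0,0,-0.4,-0.9,0,0,0,-0.4,-0.9,0,0]

```text
clock: 28.85
position: [0.3616, -0.32, 0.3991]
ee_rot: [-0.436, 1.984, -1.986]
force: [0.7, 0.4, -0.2]
width: 0.007
```

```bash
python3 - <<'E'
from h import *
s=arm.observe(); print(s['clock'],s['position'],s['force'])
a=[]
for n in ['scene','side']:
    im,D=get_image(n); P,u,v=cloud(n,D); z0=np.load(n+'0.npz')
    q=P[:,:2]-[.5495,.123]
    h=P[(np.hypot(*q.T)<.09)&(P[:,2]>.244)&(P[:,2]<.34)]
    if len(h)>5: d=np.linalg.svd(h-h.mean(0))[2][0]; print(n,len(h),'dir',d.round(3),'az',np.degrees(np.arctan2(d[1],d[0])),h[:,2].max())
    # jars/candle: difference of depth outside the press
    d=abs(D-z0['D'])>.01; X,Y=proj(n,[[.5495,.123,.1]])[0]
    for nm,c in {'tall':None}.items(): pass
    x,y=int(X),int(Y); box=im[y-100:y+100,x-130:x+130]
    a.append(cv2.resize(box,(400,308),interpolation=cv2.INTER_CUBIC))
    for nm,I in (('now',im),('t0',z0['im'])):
        g=(I[...,0]>130)&(I[...,2]<80)&(I[...,1]>70); nn,l,st,c=cv2.connectedComponentsWithStats(g.astype(np.uint8)); print(nm,[tuple(map(float,c[i].round(1))) for i in range(1,nn) if 80<st[i,4]<900 and abs(c[i][0]-x)<110 and abs(c[i][1]-y)<110])
cv2.imwrite('pics/c8.png',np.hstack(a)[:,:,::-1])
E
```

```text
28.85 [ 0.36158765 -0.32001475  0.39914513] [ 0.66670686  0.37432538 -0.18515506]
scene 180 dir [ 0.884  0.466 -0.035] az 27.77024490949855 0.25222369711812875
now [(191.7, 91.1), (281.8, 159.8)]
t0 [(278.7, 155.9)]
now [(204.4, 213.1), (324.1, 281.3)]
t0 [(209.1, 108.1), (203.7, 127.1), (179.8, 123.9), (270.0, 150.9), (253.4, 167.6)]
```

View pics/c8.png

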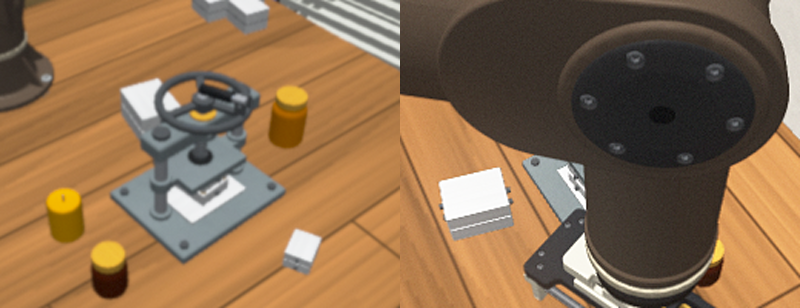

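```bash
python3 - <<'E'
from h import *
im,D=get_image('scene'); im0,D0=np.load('scene0.npz')['im'],np.load('scene0.npz')['D']
for nm,I,d,zl in (('t0',im0,D0,.2715),('now',im,D,.2462)):
    P,u,v=cloud('scene',d); q=P[:,:2]-[.5495,.123]; m=(np.hypot(*q.T)<.085)&(P[:,2]>zl-.004)&(P[:,2]<zl+.012); Q=q[m]; 
    a=np.arctan2(Q[:,1],Q[:,0]); far=np.hypot(*Q.T)>.05; near=np.hypot(*Q.T)<.04
    f,n=Q[far].mean(0),Q[near].mean(0); print(nm,m.sum(),f,n,'az far-near',np.degrees(np.arctan2(*(f-n)[::-1])),'az far',np.degrees(np.arctan2(f[1],f[0])))
E
```

```text
t0 217 [0.04607159 0.04248958] [0.01476559 0.00845917] az far-near 47.387748840067296 az far 42.68383596678497
now 207 [0.05784763 0.0250004 ] [0.01696433 0.00318005] az far-near 28.089853745643584 az far 23.372876802990895
```

```bash
python3 -c "
from h import *
print(arm.sign_off())"
```

```text
the job is handed in; nothing more can be done
None
```

I raised the handle to its stop, cranked the wheel clockwise about 380°, and folded the handle back down flat. The job was handed in at about 29 s with the robot clear of everything.

- **Tightness:** turning the wheel freely took 1.2–3 N. It stopped at an average of 5.3 N at the handle, inside the 3.5–6 N snug range; the highest single reading was 5.96 N.
- **Handle:** it reached its folded stop at about 7.5 N downward. It measured level to within about 1 mm near the hub.
- **Wheel after folding:** it measured at about 26° against 25° when snug. That is within my measuring error, so it has not clearly backed off. I did not measure the tightness again afterwards.
- **Surroundings:** in the last scene view the mould, both jars and the candle stand where they were. The side view was blocked by the arm, so only one camera confirms this. My automatic colour comparison of the jars and candle was too noisy to use.
- **Early cranking:** in the first 40° or so I turned the gripper without following the wheel. That put several newtons of sideways force on the handle, so I changed to a loose hold for the rest.

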